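# Start the engraving handpiece unit in the seal carver's workshop

## Task

Get the engraving handpiece running on the sloping-fronted control unit: turn its stiff rotary main switch clockwise until it clicks over from off to on and stays there, then press the square handpiece key and after it the large round start key, each one fully down and let up again before the next. Keep off the two small speed keys, and leave the stones, tools and jars on the bench where they are.

Things in the scene. Friction and masses are not known exactly. Their poses are not given: they have to be found in the camera images.
- unit: Control unit, fixed: light grey box with dark side cheeks, 270 mm wide, 198 mm deep, left or right of the midline, turned up to 17 degrees. Its panel slopes up at 30 degrees from a 40 mm high front edge on the robot's side to a flat top 115 mm high, where a metal handpiece lies in clips (to 146 mm, fixed). Origin on the bench, 90 mm behind the front; x to the rear, y left, z up.
- panel (a point): Centre of the sloping panel (150 mm up the slope). Axes: x up the slope, y left as seen from the robot, z out of the panel (30 degrees from vertical, leaning to the robot). On it, (x, y) in mm: switch (0, 72), square key (-30, -22), large round key (-30, -88), small round keys (40, -70) and (40, -106), flat dark display (40, -12).
- switch_grip (a point): Gripping point of the rotary main switch, on its axis, 25 mm above the panel. Black disc 49 mm across on a 64 mm square dark plate, top at 9 mm, with a bar grip across it 46 mm long, 14 mm wide, from 9 to 35 mm above the panel. Axes: x along the bar to the end with the white line, z out of the panel. Off: the line points 30 degrees left of straight up the slope; on: 30 degrees right.
- switch (a joint): Angle of the rotary switch, rad: 0 in the off notch, growing clockwise as seen looking at the panel, 1.047 (60 degrees) in the on notch, with an end stop at each. An over-centre spring resists the turn with about 0.16 N m at first, less and less until it tips over at 30 degrees, then snaps the switch on into its notch; let go short of 30 degrees, it springs back to off.
- select_key_top (a point): Centre of the top of the square handpiece key (24 by 24 mm grey cap, in a 32 mm square dark bezel 3 mm high). Its top is 9 mm above the panel; it moves straight into the panel. x up the slope, z out of the panel.
- select_key (a joint): Travel of the square handpiece key, m: 0 up, 0.005 fully down, sprung; starts to move at about 1.5 N, fully down at 5 N.
- start_key_top (a point): Centre of the top of the large round start key (grey cap 32 mm across, round bezel 42 mm across and 3 mm high). Its top is 9 mm above the panel; it moves straight into the panel. x up the slope, z out of the panel.
- start_key (a joint): Travel of the large round start key, m: 0 up, 0.005 fully down, sprung like the square key.
- slower_key (a joint): Travel of the left one of the two small round speed keys (14 mm across, 9 mm high, near the upper right edge of the panel), m: 0 up, 0.005 down. Not to be pressed.
- faster_key (a joint): Travel of the right one of the two small round speed keys, alike, m: 0 up, 0.005 down. Not to be pressed.
- vise: Round brass seal vise with two dark wooden jaws and a pale stone held between them, fixed: 132 mm across, 90 mm high. Origin at the centre of its foot. It stands on the other side of the midline from the unit.
- stone_side: Yellowish seal stone with a red upper face, loose, 36 by 36 by 52 mm, upright just left of the unit. Origin at the centre of its foot.
- stone_tall: Tall dark red seal stone, loose, 38 by 38 by 105 mm, upright behind the unit. Origin at the centre of its foot.
- stone_front: Olive seal stone with a red upper face, loose, 34 by 34 by 40 mm, upright in front of the vise. Origin at the centre of its foot.
- graver: Hand graver, loose, lying on the bench in front of the unit: black wrapped grip and square steel blade, 175 mm long, 11 mm thick. Origin on the bench under its middle, x towards the blade.
- ink_jar: White lidded round jar, loose, 72 mm across, 34 mm high, behind the vise. Origin at the centre of its foot.
- loupe: Small black eye loupe, loose, 38 mm across, 34 mm high, beside the vise. Origin at the centre of its foot.

How it is judged:
By the outcome, as a careful person would: the job done as asked, in the order asked, and still so for the second after the job is handed in, with the robot touching nothing.
It also fails if it takes over 53 s, if anything falls off the work surface, if the arm or the gripper's body presses on something with over 40 N, if the wrist force passes 120 N, or if a joint passes its speed limit or range.

## Robot

A 7-joint arm with a two-finger parallel gripper is mounted at the origin on the work surface. World frame = base frame: x ahead of the robot, y to its left, z up, the work surface at z = 0. Lengths are in mm, angles in rad, forces in N, time in s.
With the tool pointing down it reaches from about 400 to 875 mm from the base axis. Payload 4.4 kg.
Tool frame: the origin (TCP) lies at the very end of the fingers, on their centre line; the grasp point (between the pads) lies 19 mm behind it; z points along the fingers, y is the direction in which the jaws open and shut (so a half turn about z gives the same grasp; the last joint's range is limited). The gripper opens to 85 mm and grips with 20 to 120 N. Pads are 22 mm wide; open, the fingers measure 114 mm over their backs; the gripper's body (76 mm by 85 mm) begins 54 mm behind the grasp point. The pads swing forward as they close: fully open they stand 13 mm farther back than shut.
Start: joints at [1.199, 0.628, 0.038, 1.517, -0.027, 0.996, -0.02], TCP at [195.714, -619.85, 231.313] pointing down, gripper open.
Joint ranges: [-3.06, 3.06], [-0.37, 2.12], [-1.25, 1.32], [0.18, 2.47], [-1.1, 4.24], [0.23, 1.98], [-2.94, 2.94]. Speed limits (rad/s): [2.57, 2.57, 3.14, 3.14, 3.14, 3.14, 3.14].

## Interface

Orientations are given as [roll, pitch, yaw] about the fixed x, y, z axes, in that order (R = Rz(yaw) Ry(pitch) Rx(roll)).
In Python, from cell import read_state, get_image, calibration, finish_job gives the robot as it stands. The module is installed in compiled form; this text tells all that it offers.
- The arm moves only by the tool apply_moves, never from a script. Its argument "increments" is a list of rows, each an object of numbers: "tx", "ty", "tz": the shift along the world's x, y, z in m; "rx", "ry", "rz": the turn, a rotation vector about the world's x, y, z in units of 5 degrees (1.0 is 5 degrees); "claw": the finger opening in m, from 0 to 0.0854. In form: [{"tx": .., "ty": .., "tz": .., "rx": .., "ry": .., "rz": .., "claw": ..}, ...]. A call has 1 to 12 rows; each row is the pose to reach, as a shift and turn from the pose commanded when the call began; what a row does not reach only later rows make up. A row lasts 1/10 s, in which the tool goes at most 50 mm and 8.59 degrees, less where a joint would pass 70% of its speed; a pose out of reach is approached as far as the arm can. A call with a gripper value outside its range is refused whole. The fingers move at their own pace and stop on an object; the grip force is fixed at half the most. Time passes only in rows, so rows that repeat a pose let the fingers close. It gives the time, the measured TCP pose, the force and the opening at its end, in the units of the state.
- read_state(): the state, without advancing time (a new reading comes with each control period).
- get_image(name): name is "scene" or "top" or "wrist"; returns the picture (384x512x3 uint8, red, green, blue); there is no depth.
- calibration(name): a dict with "camera_matrix" (3x3 intrinsics, pixels), "origin" and "attitude" of the camera in the world. Camera axes: x right, y up, looking along -z (the intrinsics and any distortion apply to the point x, -y, -z); pixel columns grow to the right and rows downward; lengths in mm; the calibration is good to about 2 mm. A picture is of the moment at which its call begins: read the wrist's pose just before it. calibration takes no time and is no camera call; for the wrist camera it gives the pose at the moment of the call.
- finish_job(): hands the job in, once; it reports no verdict.
The state is a dict: "clock": time; "qpos": joint angles; "qd": joint speeds; "tau": joint torques, N m; "eef_pos": TCP position; "tool_rot": TCP orientation; "force": force on the tool from outside, world axes, zero at the start; "torque": the same for the moment, N m; "width": finger opening in mm.
Only numpy, scipy, OpenCV 4.12 (cv2) and the standard library are available. Lean on these libraries where they do the work, as an engineer would, in place of code of your own. Each camera call takes 0.05 s, during which the arm holds its last target. There are 200 camera calls.

## Working session

There is one attempt and no reset: what is moved stays moved. The work goes in short steps, Python scripts to look and compute and a tool call to move; the robot and the scene stay as the last step left them, time stands still between calls to the robot, and variables do not carry over. Pictures are saved under pics/ and viewed, about 8 in all and at most 12, crops included, and the job is handed in when it is done.

Besides the shell and the picture viewer there is one more tool, called after "Call:" by a JSON object that holds its "method" and its "body". apply_moves: Moves the arm, as the interface text tells. Its arguments: {"type":"object","properties":{"increments":{"type":"array"}},"required":["increments"]}

```bash
mkdir -p pics; python3 - <<'E'
from cell import *
import cv2,numpy as np
np.set_printoptions(precision=4,suppress=True)
s=read_state(); print(s)
for n in("scene","top"):
    im=get_image(n); cv2.imwrite(f"pics/{n}0.png",im[:,:,::-1]); print(n,calibration(n))
a=cv2.imread("pics/top0.png");cv2.imwrite("pics/top0b.png",cv2.resize(a,(800,600)))
print(calibration("wrist"))
E
```

```text
{'clock': 0.0, 'qpos': array([ 1.1992,  0.6293,  0.0385,  1.5184, -0.027 ,  0.9963, -0.02  ]), 'qd': array([ 0.0001,  0.0007,  0.0001,  0.0005, -0.001 ,  0.0006,  0.0005]), 'tau': array([  0.0017, -56.3403,   1.2257, -19.345 ,   0.0108,   0.0103,
        -0.    ]), 'eef_pos': array([ 195.5005, -619.2451,  230.3909]), 'tool_rot': array([-3.1397,  0.    ,  0.3058]), 'force': array([ 0.3855, -0.1698,  0.9616]), 'torque': array([-0.0137, -0.0247,  0.0293]), 'width': 85.46900693544283}
scene {'camera_matrix': array([[479.6527,   0.    , 256.6686],
       [  0.    , 479.6527, 191.0544],
       [  0.    ,   0.    ,   1.    ]]), 'origin': array([1202.2129,  221.4632, 1042.2142]), 'attitude': array([0.6162, 0.007 , 1.8666])}
top {'camera_matrix': array([[373.9932,   0.    , 254.2629],
       [  0.    , 373.9932, 190.7951],
       [  0.    ,   0.    ,   1.    ]]), 'origin': array([ 386.4743,   35.8862, 1120.008 ]), 'attitude': array([ 0.1408, -0.0142, -1.5511])}
{'camera_matrix': array([[266.0341,   0.    , 254.4818],
       [  0.    , 266.0341, 190.5575],
       [  0.    ,   0.    ,   1.    ]]), 'origin': array([ 261.8739, -599.2289,  372.6284]), 'attitude': array([-0.28  ,  0.0016, -1.2655])}
```

View pics/top0b.png

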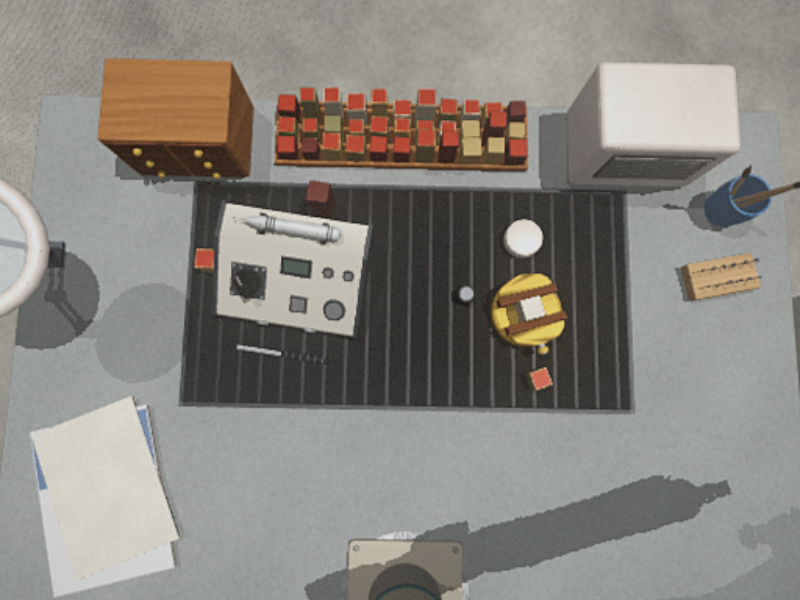

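View pics/scene0.png

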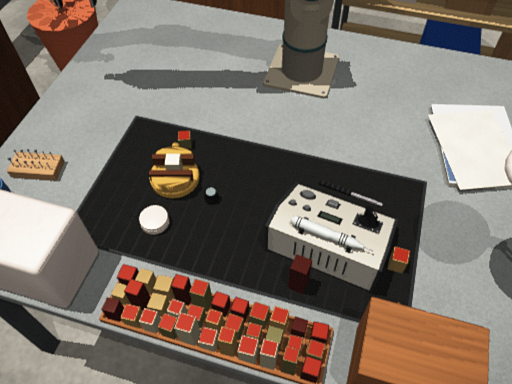

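The top view shows the unit left of the midline, turned about −9°. In native pixels the switch is near (159,180), the square key (191,195), the large key (214,198), the small keys (210,175) and (223,177), and the display (189,171). The graver lies in front of the unit. Next I'll measure by casting rays onto the known heights.

```bash
cat > h.py <<'E'
from cell import *
import cv2,numpy as np
from scipy.spatial.transform import Rotation as Ro
np.set_printoptions(precision=4,suppress=True)
S,C_=.5,np.sqrt(.75)
def pu(x,y,z): # panel coords -> unit frame
    return np.array([-90+75*C_+x*C_-z*S, y, 40+37.5+x*S+z*C_])
def cast(cal,uv,h):
    K=cal["camera_matrix"];R=Ro.from_euler("xyz",cal["attitude"]).as_matrix()
    d=R@np.array([(uv[0]-K[0,2])/K[0,0],-(uv[1]-K[1,2])/K[1,1],-1])
    o=cal["origin"];return o+d*(h-o[2])/d[2]
def proj(cal,P):
    K=cal["camera_matrix"];R=Ro.from_euler("xyz",cal["attitude"]).as_matrix()
    c=R.T@(np.asarray(P)-cal["origin"]);return np.array([K[0,2]-K[0,0]*c[0]/c[2],K[1,2]+K[1,1]*c[1]/c[2]])
def fit2(A,B): # rigid 2D: B=R A+t
    a,b=A.mean(0),B.mean(0);X,Y=A-a,B-b
    th=np.arctan2((X[:,0]*Y[:,1]-X[:,1]*Y[:,0]).sum(),(X*Y).sum())
    R=np.array([[np.cos(th),-np.sin(th)],[np.sin(th),np.cos(th)]]);t=b-R@a
    return th,t,(B-(A@R.T+t))
E
python3 - <<'E'
from h import *
im=cv2.imread("pics/top0.png");g=cv2.cvtColor(im,cv2.COLOR_BGR2GRAY)
for T in(110,140,165):
    m=(g<T).astype(np.uint8);n,l,st,ce=cv2.connectedComponentsWithStats(m)
    print(T)
    for i in range(1,n):
        x,y,w,h,a=st[i]
        if 142<ce[i][0]<232 and 135<ce[i][1]<210 and 20<a<900: print(st[i],ce[i])
c=im[130:220,125:245];cv2.imwrite("pics/crop1.png",cv2.resize(c,(780,585),interpolation=cv2.INTER_CUBIC))
E
```

```text
110
[157 142  58  15 126] [184.873  149.5873]
[179 164  21  14 217] [189.1244 170.7097]
[147 168  23  24 434] [158.3641 179.5645]
[206 171   7   7  24] [209.2917 174.2917]
[219 173   7   7  23] [222.3043 176.3478]
[185 189  12  12  52] [190.1923 194.4231]
[207 192  14  13  69] [213.4638 197.8696]
140
[155 142  61  15 195] [185.3744 149.3077]
[179 163  21  15 234] [189.2009 170.5214]
[147 167  24  27 496] [158.4859 179.7581]
[206 171   8   7  44] [209.5682 174.1591]
[219 173   8   7  43] [222.4651 176.2558]
[185 189  12  12 118] [190.5339 194.4661]
[207 192  14  13 154] [213.4481 198.0714]
165
[155 136  63  21 293] [186.4437 147.8669]
[179 163  21  16 247] [189.1215 170.5425]
[147 167  24  27 526] [158.5038 179.6293]
[206 171   8   8  48] [209.6042 174.1667]
[219 173   8   8  51] [222.4902 176.2157]
[185 188  12  13 130] [190.5385 194.3308]
[206 191  16  15 171] [213.5263 197.9766]
```

View pics/crop1.png

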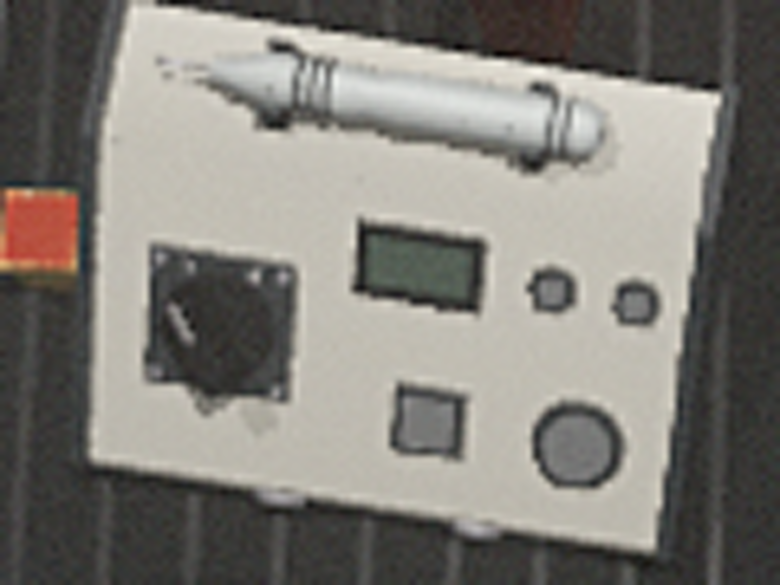

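```bash
cat >> h.py <<'E'
def frame(th,t):
    Rz=Ro.from_euler("z",th).as_matrix();Rp=Rz@np.array([[C_,0,-S],[0,1,0],[S,0,C_]])
    w=lambda x,y,z:Rz@pu(x,y,z)+np.array([t[0],t[1],0])
    return Rp,w
def toolR(Rp,a): # tool pointing into panel, jaw axis (y) at angle a ccw from panel y
    z=-Rp[:,2];y=-Rp[:,0]*np.sin(a)+Rp[:,1]*np.cos(a);return np.c_[np.cross(y,z),y,z]
def delta(R1): # rotvec from current, units of 5deg, both half-turn choices
    R0=Ro.from_euler("xyz",read_state()["tool_rot"]).as_matrix()
    return [Ro.from_matrix(R1@D@R0.T).as_rotvec(degrees=True)/5 for D in(np.eye(3),np.diag([-1,-1,1.]))]
E
python3 - <<'E'
from h import *
tc=calibration("top");sc=calibration("scene")
P=[((-30,-22,3),(190.5,194.4)),((-30,-88,3),(213.5,198.0)),((40,-70,3),(209.6,174.2)),((40,-106,3),(222.5,176.2)),((40,-12,1),(189.1,170.5))]
A=np.array([pu(*p)[:2] for p,_ in P]);B=np.array([cast(tc,uv,pu(*p)[2])[:2] for p,uv in P])
th,t,r=fit2(A,B);print("yaw",np.degrees(th),"origin",t);print(r)
Rp,w=frame(th,t)
for n,q in dict(grip=(0,72,25),sw=(0,72,0),sel=(-30,-22,9),start=(-30,-88,9)).items(): print(n,w(*q),"top",proj(tc,w(*q)),"scene",proj(sc,w(*q)))
print(Rp)
im=cv2.imread("pics/scene0.png")
for q in((0,72,0),(-30,-22,9),(-30,-88,9),(40,-70,9),(40,-106,9),(40,-12,1),(-75,135,0),(-75,-135,0),(75,135,0),(75,-135,0)):
    cv2.drawMarker(im,tuple(int(v) for v in np.round(4*proj(sc,w(*q)))//4),(0,0,255),0,3,1)
cv2.imwrite("pics/sc1.png",cv2.resize(im[170:300,250:410],(800,650))[:600])
for a in(30,):
    R=toolR(Rp,np.radians(a));print(delta(R))
E
```

```text
yaw -7.984570609186036 origin [577.0336 219.0568]
[[ 0.056   0.0078]
 [ 0.3319 -0.1627]
 [-0.3314  0.1012]
 [-0.156  -0.0742]
 [ 0.0996  0.1278]]
grip [549.8508 295.5745  99.1506] top [155.9565 182.0669] scene [371.6696 213.5413]
sw [562.2296 293.8382  77.5   ] top [158.7131 179.0018] scene [368.355  222.5868]
sel [518.9872 204.9834  70.2942] top [190.0237 195.2189] scene [334.4628 200.7398]
start [509.8193 139.6233  70.2942] top [213.0811 198.9341] scene [309.2458 191.5437]
[[ 0.8576  0.1389 -0.4952]
 [-0.1203  0.9903  0.0695]
 [ 0.5     0.      0.866 ]]
[array([  8.9435,  -1.5887, -33.9321]), array([-1.0843, -5.9128,  0.874 ])]
```

View pics/sc1.png

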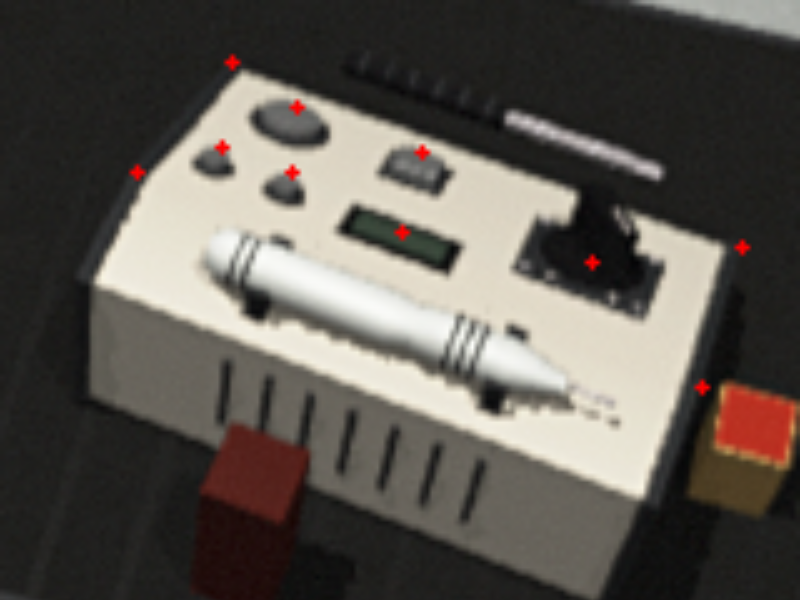

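The reprojections agree with the scene view to about 1 px, so the pose estimate holds (yaw −8.0°, origin 577, 219). To keep joint 7 in the middle of its range, I'll bring the tool round counter-clockwise by half a turn in two stages.

Call:
{"method": "apply_moves", "body": {"increments": [{"tx":0.285,"ty":0.47,"tz":0.07,"rz":18,"claw":0.085},{"tx":0.285,"ty":0.47,"tz":0.07,"rz":18},{"tx":0.285,"ty":0.47,"tz":0.07,"rz":18},{"tx":0.285,"ty":0.47,"tz":0.07,"rz":18},{"tx":0.285,"ty":0.47,"tz":0.07,"rz":18},{"tx":0.285,"ty":0.47,"tz":0.07,"rz":18},{"tx":0.285,"ty":0.47,"tz":0.07,"rz":18},{"tx":0.285,"ty":0.47,"tz":0.07,"rz":18},{"tx":0.285,"ty":0.47,"tz":0.07,"rz":18},{"tx":0.285,"ty":0.47,"tz":0.07,"rz":18},{"tx":0.285,"ty":0.47,"tz":0.07,"rz":18},{"tx":0.285,"ty":0.47,"tz":0.07,"rz":18}]}}

```text
$.increments[0]: bad value
```

```bash
cat >> h.py <<'E'
TH,T0=np.radians(-7.985),np.array([577.03,219.06])
def plan(P,a,TH=TH,T0=T0):
    Rp,w=frame(TH,T0);s=read_state()
    print("t",s["clock"],"q",s["qpos"],"pos",s["eef_pos"],"F",s["force"],"w",round(s["width"],1))
    q=Rp.T@(s["eef_pos"]-w(0,0,0));R0=Ro.from_euler("xyz",s["tool_rot"]).as_matrix();L=Rp.T@R0
    print("panel xyz",q,"tool z in panel",L[:,2],"jaw angle",np.degrees(np.arctan2(-L[0,1],L[1,1])))
    print("shift m",(w(*P)-s["eef_pos"])/1000,"turn",delta(toolR(Rp,np.radians(a))))
E
python3 -c "
from h import *
plan((0,72,110),30)"
```

```text
t 0.1 q [ 1.1992  0.6293  0.0384  1.5183 -0.027   0.9963 -0.02  ] pos [ 195.5467 -619.3007  230.4828] F [-0.4254 -0.369  -0.3418] w 85.6
panel xyz [-128.1301 -883.2257  250.6253] tool z in panel [-0.5006  0.0016 -0.8657] jaw angle -157.59846974072985
shift m [ 0.3122  0.9208 -0.0577] turn [array([  8.9435,  -1.5888, -33.9322]), array([-1.0843, -5.9128,  0.8739])]
```

Call:
{"method": "apply_moves", "body": {"increments": [{"tx":0.285,"ty":0.47,"tz":0.07,"rx":0,"ry":0,"rz":18,"claw":0.085},{"tx":0.285,"ty":0.47,"tz":0.07,"rx":0,"ry":0,"rz":18,"claw":0.085},{"tx":0.285,"ty":0.47,"tz":0.07,"rx":0,"ry":0,"rz":18,"claw":0.085},{"tx":0.285,"ty":0.47,"tz":0.07,"rx":0,"ry":0,"rz":18,"claw":0.085},{"tx":0.285,"ty":0.47,"tz":0.07,"rx":0,"ry":0,"rz":18,"claw":0.085},{"tx":0.285,"ty":0.47,"tz":0.07,"rx":0,"ry":0,"rz":18,"claw":0.085},{"tx":0.285,"ty":0.47,"tz":0.07,"rx":0,"ry":0,"rz":18,"claw":0.085},{"tx":0.285,"ty":0.47,"tz":0.07,"rx":0,"ry":0,"rz":18,"claw":0.085},{"tx":0.285,"ty":0.47,"tz":0.07,"rx":0,"ry":0,"rz":18,"claw":0.085},{"tx":0.285,"ty":0.47,"tz":0.07,"rx":0,"ry":0,"rz":18,"claw":0.085},{"tx":0.285,"ty":0.47,"tz":0.07,"rx":0,"ry":0,"rz":18,"claw":0.085},{"tx":0.285,"ty":0.47,"tz":0.07,"rx":0,"ry":0,"rz":18,"claw":0.085}]}}

```text
clock: 1.3
eef_pos: [484.3, -142.6, 302.4]
tool_rot: [3.136, -0.002, 1.888]
force: [-0.2, -0.2, 0.2]
width: 85.4
```

```bash
python3 -c "
from h import *
plan((0,72,110),30)"
```

```text
t 1.3 q [ 0.581   0.3668 -0.4784  1.8114  0.1915  1.006   0.3451] pos [ 484.3173 -142.557   302.3788] F [-0.1757 -0.2279  0.2174] w 85.4
panel xyz [  98.1222 -370.99    203.0168] tool z in panel [-0.4967  0.0045 -0.8679] jaw angle -60.49473543121058
shift m [ 0.0234  0.444  -0.1296] turn [array([-5.5636, -3.8582, 18.2714]), array([  3.7924,  -5.32  , -16.8072])]
```

Call:
{"method": "apply_moves", "body": {"increments": [{"tx":0.01,"ty":0.44,"tz":-0.08,"rx":-5.56,"ry":-3.86,"rz":18.27,"claw":0.085},{"tx":0.01,"ty":0.44,"tz":-0.08,"rx":-5.56,"ry":-3.86,"rz":18.27,"claw":0.085},{"tx":0.01,"ty":0.44,"tz":-0.08,"rx":-5.56,"ry":-3.86,"rz":18.27,"claw":0.085},{"tx":0.01,"ty":0.44,"tz":-0.08,"rx":-5.56,"ry":-3.86,"rz":18.27,"claw":0.085},{"tx":0.01,"ty":0.44,"tz":-0.08,"rx":-5.56,"ry":-3.86,"rz":18.27,"claw":0.085},{"tx":0.01,"ty":0.44,"tz":-0.08,"rx":-5.56,"ry":-3.86,"rz":18.27,"claw":0.085},{"tx":0.01,"ty":0.44,"tz":-0.08,"rx":-5.56,"ry":-3.86,"rz":18.27,"claw":0.085},{"tx":0.01,"ty":0.44,"tz":-0.08,"rx":-5.56,"ry":-3.86,"rz":18.27,"claw":0.085},{"tx":0.01,"ty":0.44,"tz":-0.08,"rx":-5.56,"ry":-3.86,"rz":18.27,"claw":0.085},{"tx":0.01,"ty":0.44,"tz":-0.08,"rx":-5.56,"ry":-3.86,"rz":18.27,"claw":0.085},{"tx":0.01,"ty":0.44,"tz":-0.08,"rx":-5.56,"ry":-3.86,"rz":18.27,"claw":0.085},{"tx":0.01,"ty":0.44,"tz":-0.08,"rx":-5.56,"ry":-3.86,"rz":18.27,"claw":0.085}]}}

```text
clock: 2.5
eef_pos: [489.5, 289.5, 220.2]
tool_rot: [-2.858, 0.451, -2.699]
force: [-1.0, -1.8, 0.2]
width: 85.5
```

```bash
python3 - <<'E'
from h import *
plan((0,72,110),30)
c=calibration("wrist");im=get_image("wrist")[:,:,::-1].copy();cv2.imwrite("pics/w1raw.png",im)
np.save("w1.npy",np.r_[c["origin"],c["attitude"]])
Rp,w=frame(TH,T0)
for q in((0,72,35),(19,83,35),(-30,-22,9),(-30,-88,9),(40,-70,9),(40,-12,1)):
    p=proj(c,w(*q));print(q,p);cv2.drawMarker(im,tuple(int(v) for v in p),(0,0,255),0,7,1)
cv2.imwrite("pics/w1.png",im)
E
```

```text
t 2.5 q [-0.4239  0.4909 -0.5936  2.1169  1.2453  0.7738  0.0072] pos [489.451  289.5247 220.1799] F [-1.0247 -1.7643  0.2266] w 85.5
panel xyz [  9.4449  57.6156 159.2996] tool z in panel [ 0.0038 -0.0038 -1.    ] jaw angle 29.67125284526076
shift m [ 0.0183  0.012  -0.0474] turn [array([0.0106, 0.0427, 0.0785]), array([ 17.8423,  -2.5713, -31.0856])]
(0, 72, 35) [272.2031 184.2621]
(19, 83, 35) [271.9728 204.3105]
(-30, -22, 9) [208.6716 111.3917]
(-30, -88, 9) [151.0969  78.0864]
(40, -70, 9) [140.6902 146.7149]
(40, -12, 1) [190.1301 170.9386]
```

View pics/w1.png

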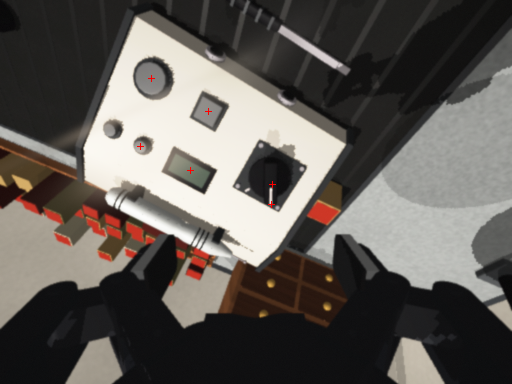

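The wrist view matches the model: all the markers fall on their keys, and the white line ends near (271,204) as predicted. I'll refine from the centroids in this view.

```bash
python3 - <<'E'
from h import *
im=cv2.imread("pics/w1raw.png");g=cv2.cvtColor(im,cv2.COLOR_BGR2GRAY)
v=np.load("w1.npy");c=calibration("wrist");c["origin"],c["attitude"]=v[:3],v[3:]
Rp,w=frame(TH,T0);A=[];B=[]
n,l,st,ce=cv2.connectedComponentsWithStats((g<165).astype(np.uint8))
for q in((-30,-22,6),(-30,-88,6),(40,-70,6),(40,-106,6),(40,-12,1)):
    p=proj(c,w(*q));k=min((i for i in range(1,n) if 60<st[i][4]<4000),key=lambda i:np.hypot(*(ce[i]-p)))
    print(q,p,ce[k],st[k][4]);A.append(pu(*q)[:2]);B.append(cast(c,ce[k],pu(*q)[2])[:2])
th,t,r=fit2(np.array(A),np.array(B));print(np.degrees(th),t);print(r)
m=((g>170)&(np.hypot(*np.meshgrid(np.arange(512)-272,np.arange(384)-192))<20)).astype(np.uint8)
ys,xs=np.nonzero(m);print("line",xs.mean(),ys.mean(),xs.min(),xs.max(),ys.min(),ys.max())
print("plate corners",[proj(c,w(x,72+y,4)) for x,y in((32,32),(32,-32),(-32,-32),(-32,32))])
E
```

```text
(-30, -22, 6) [209.1524 111.4137] [208.9148 110.5037] 939
(-30, -88, 6) [152.1965  78.4582] [152.9752  77.7058] 1370
(40, -70, 6) [141.819  146.3902] [143.8716 143.5734] 218
(40, -106, 6) [111.2171 129.9052] [113.0868 128.4896] 288
(40, -12, 1) [190.1301 170.9386] [188.9957 170.2549] 1381
-8.885004645687241 [575.7565 219.3981]
[[ 0.5693 -1.6813]
 [ 1.3376 -0.5591]
 [-2.9143  1.9871]
 [-0.1619  1.9301]
 [ 1.1694 -1.6767]]
line 272.28061224489795 203.23979591836735 254 291 188 211
plate corners [array([280.0519, 213.009 ]), array([232.8658, 187.3741]), array([260.4203, 138.7945]), array([309.2736, 167.1261])]
```

Call:
{"method": "apply_moves", "body": {"increments": [{"tx":0.018,"ty":0.012,"tz":-0.047,"rx":0,"ry":0,"rz":0.1,"claw":0.06},{"tx":0.053,"ty":0.0071,"tz":-0.108,"rx":0,"ry":0,"rz":0.1,"claw":0.06},{"tx":0.053,"ty":0.0071,"tz":-0.108,"rx":0,"ry":0,"rz":0.1,"claw":0.06},{"tx":0.053,"ty":0.0071,"tz":-0.108,"rx":0,"ry":0,"rz":0.1,"claw":0.06},{"tx":0.053,"ty":0.0071,"tz":-0.108,"rx":0,"ry":0,"rz":0.1,"claw":0.06},{"tx":0.053,"ty":0.0071,"tz":-0.108,"rx":0,"ry":0,"rz":0.1,"claw":0.06}]}}

```text
clock: 3.15
eef_pos: [543.6, 298.2, 114.8]
tool_rot: [-2.862, 0.455, -2.696]
force: [0.2, -0.1, 0.6]
width: 60.1
```

```bash
python3 - <<'E'
from h import *
plan((0,72,14),30)
im=get_image("wrist")[:,:,::-1];cv2.imwrite("pics/w2.png",im)
E
```

```text
t 3.15 q [-0.4489  0.719  -0.4867  2.0854  1.5673  0.7202 -0.2423] pos [543.5511 298.1875 114.8087] F [ 0.2193 -0.1005  0.5861] w 60.1
panel xyz [ 2.1149 73.7096 41.8593] tool z in panel [ 0.0054  0.0031 -1.    ] jaw angle 29.70674133722467
shift m [ 0.0117 -0.0034 -0.0252] turn [array([-0.0509,  0.0699,  0.033 ]), array([ 17.8877,  -2.4528, -31.0772])]
```

View pics/w2.png

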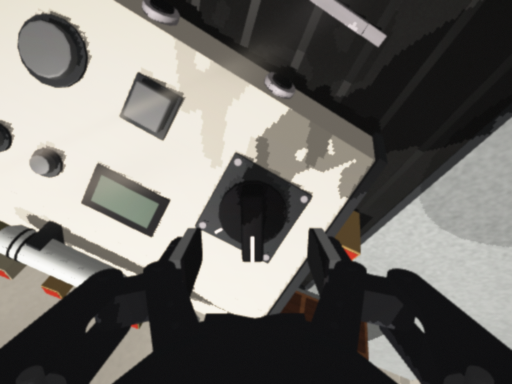

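The bar (white line at about (253,248)) sits midway between the fingertips (inner edges at about x = 203 and 310) and is aligned with them. I'll descend and grip.

Call:
{"method": "apply_moves", "body": {"increments": [{"tx":0.005,"ty":-0.0025,"tz":-0.011,"rx":-0.05,"ry":0.07,"rz":0.03,"claw":0.06},{"tx":0.0117,"ty":-0.0034,"tz":-0.0252,"rx":-0.05,"ry":0.07,"rz":0.03,"claw":0.06},{"tx":0.0117,"ty":-0.0034,"tz":-0.0252,"rx":-0.05,"ry":0.07,"rz":0.03,"claw":0.06},{"tx":0.0117,"ty":-0.0034,"tz":-0.0252,"rx":-0.05,"ry":0.07,"rz":0.03,"claw":0.06}]}}

```text
clock: 3.6
eef_pos: [555.3, 293.7, 88.1]
tool_rot: [-2.859, 0.446, -2.693]
force: [0.4, -0.5, 0.2]
width: 60.0
```

Call:
{"method": "apply_moves", "body": {"increments": [{"tx":0,"ty":0,"tz":0,"rx":0,"ry":0,"rz":0,"claw":0.04},{"tx":0,"ty":0,"tz":0,"rx":0,"ry":0,"rz":0,"claw":0.025},{"tx":0,"ty":0,"tz":0,"rx":0,"ry":0,"rz":0,"claw":0.005},{"tx":0,"ty":0,"tz":0,"rx":0,"ry":0,"rz":0,"claw":0.005},{"tx":0,"ty":0,"tz":0,"rx":0,"ry":0,"rz":0,"claw":0.005},{"tx":0,"ty":0,"tz":0,"rx":0,"ry":0,"rz":0,"claw":0.0},{"tx":0,"ty":0,"tz":0,"rx":0,"ry":0,"rz":0,"claw":0.0}]}}

```text
clock: 4.3
eef_pos: [555.5, 293.4, 89.0]
tool_rot: [-2.858, 0.447, -2.693]
force: [-2.7, -0.9, 4.0]
width: 12.8
```

```bash
python3 - <<'E'
from h import *
plan((0,72,13),-30)
E
```

```text
t 4.3 q [-0.4398  0.7715 -0.469   2.0723  1.629   0.7148 -0.2755] pos [555.5269 293.4375  89.0123] F [-2.7099 -0.92    4.0441] w 12.8
panel xyz [ 0.0589 70.6693 13.2592] tool z in panel [ 0.0005 -0.0026 -1.    ] jaw angle 29.994048037395512
shift m [ 0.0003  0.0013 -0.0003] turn [array([  5.9655,  -0.8474, -10.3763]), array([-11.8691,   1.6999,  20.7917])]
```

Call:
{"method": "apply_moves", "body": {"increments": [{"tx":0,"ty":0,"tz":0,"rx":0.6,"ry":-0.085,"rz":-1.04,"claw":0.0},{"tx":0,"ty":0,"tz":0,"rx":1.2,"ry":-0.17,"rz":-2.08,"claw":0.0},{"tx":0,"ty":0,"tz":0,"rx":1.8,"ry":-0.255,"rz":-3.12,"claw":0.0},{"tx":0,"ty":0,"tz":0,"rx":2.4,"ry":-0.34,"rz":-4.16,"claw":0.0},{"tx":0,"ty":0,"tz":0,"rx":3.0,"ry":-0.425,"rz":-5.2,"claw":0.0},{"tx":0,"ty":0,"tz":0,"rx":3.6,"ry":-0.51,"rz":-6.24,"claw":0.0},{"tx":0,"ty":0,"tz":0,"rx":4.2,"ry":-0.595,"rz":-7.28,"claw":0.0},{"tx":0,"ty":0,"tz":0,"rx":4.8,"ry":-0.68,"rz":-8.32,"claw":0.0},{"tx":0,"ty":0,"tz":0,"rx":5.4,"ry":-0.765,"rz":-9.36,"claw":0.0},{"tx":0,"ty":0,"tz":0,"rx":5.97,"ry":-0.85,"rz":-10.38,"claw":0.0},{"tx":0,"ty":0,"tz":0,"rx":5.97,"ry":-0.85,"rz":-10.38,"claw":0.0}]}}

```text
clock: 5.4
eef_pos: [555.8, 295.2, 89.0]
tool_rot: [2.857, 0.447, 2.415]
force: [0.5, 2.6, 4.1]
width: 12.6
```

```bash
python3 - <<'E'
from h import *
plan((0,72,60),-30);print(read_state()["torque"])
E
```

```text
t 5.4 q [-0.3951  0.7868 -0.5388  2.0725  1.6438  0.7606 -1.3212] pos [555.7762 295.1718  89.0149] F [0.4954 2.5769 4.1151] w 12.6
panel xyz [ 0.0654 72.4214 13.2585] tool z in panel [ 0.0012  0.004  -1.    ] jaw angle -29.99776396537975
shift m [-0.0233  0.0028  0.0404] turn [array([-0.0367,  0.0192, -0.0231]), array([-17.8539,   2.4326,  31.1655])]
[0.3069 0.264  0.0587]
```

Call:
{"method": "apply_moves", "body": {"increments": [{"tx":0,"ty":0,"tz":0,"rx":0,"ry":0,"rz":0,"claw":0.05},{"tx":0,"ty":0,"tz":0,"rx":0,"ry":0,"rz":0,"claw":0.05},{"tx":0,"ty":0,"tz":0,"rx":0,"ry":0,"rz":0,"claw":0.05},{"tx":0,"ty":0,"tz":0,"rx":0,"ry":0,"rz":0,"claw":0.05},{"tx":-0.015,"ty":0.002,"tz":0.026,"rx":0,"ry":0,"rz":0,"claw":0.05},{"tx":-0.0297,"ty":0.0042,"tz":0.052,"rx":0,"ry":0,"rz":0,"claw":0.05},{"tx":-0.0495,"ty":0.007,"tz":0.0866,"rx":0,"ry":0,"rz":0,"claw":0.05},{"tx":-0.0495,"ty":0.007,"tz":0.0866,"rx":0,"ry":0,"rz":0,"claw":0.05},{"tx":-0.0495,"ty":0.007,"tz":0.0866,"rx":0,"ry":0,"rz":0,"claw":0.0},{"tx":-0.0495,"ty":0.007,"tz":0.0866,"rx":0,"ry":0,"rz":0,"claw":0.0}]}}

```text
clock: 6.4
eef_pos: [506.3, 299.8, 173.9]
tool_rot: [2.861, 0.448, 2.414]
force: [0.9, -0.4, -0.6]
width: 21.5
```

```bash
python3 - <<'E'
from h import *
plan((-30,-22,40),0)
c=calibration("wrist");im=get_image("wrist")[:,:,::-1].copy()
Rp,w=frame(TH,T0)
for q in((0,72,35),(19,61,35),(-30,-22,9),(-30,-88,9)):
    p=proj(c,w(*q));print(q,p);cv2.circle(im,tuple(int(round(v)) for v in p),1,(0,0,255),-1)
cv2.imwrite("pics/w3.png",im)
E
```

```text
t 6.4 q [-0.4169  0.603  -0.6044  2.1102  1.3894  0.7847 -1.1622] pos [506.2506 299.8395 173.8774] F [ 0.8602 -0.4201 -0.5884] w 21.5
panel xyz [ -0.5395  70.164  111.5985] tool z in panel [-0.0003 -0.0002 -1.    ] jaw angle -30.016414388924748
shift m [-0.0026 -0.0927 -0.0767] turn [array([-2.9698,  0.4134,  5.2008]), array([ 14.8486,  -2.0878, -25.9801])]
(0, 72, 35) [258.0486 198.1187]
(19, 61, 35) [257.9456 221.7099]
(-30, -22, 9) [159.2956 210.5483]
(-30, -88, 9) [106.2191 241.1568]
```

View pics/w3.png

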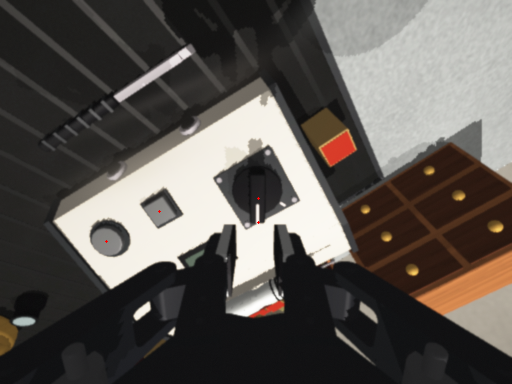

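The white line now points 30° right of up-slope (about (258,213)), so the switch stayed on after release. Next is the square key, with the fingers shut.

Call:
{"method": "apply_moves", "body": {"increments": [{"tx":0.02,"ty":-0.05,"tz":-0.012,"rx":-1.5,"ry":0.2,"rz":2.6,"claw":0.0},{"tx":0.014,"ty":-0.095,"tz":-0.04,"rx":-2.97,"ry":0.41,"rz":5.2,"claw":0.0},{"tx":-0.0026,"ty":-0.0927,"tz":-0.0767,"rx":-2.97,"ry":0.41,"rz":5.2,"claw":0.0},{"tx":-0.0026,"ty":-0.0927,"tz":-0.0767,"rx":-2.97,"ry":0.41,"rz":5.2,"claw":0.0},{"tx":-0.0026,"ty":-0.0927,"tz":-0.0767,"rx":-2.97,"ry":0.41,"rz":5.2,"claw":0.0},{"tx":-0.0026,"ty":-0.0927,"tz":-0.0767,"rx":-2.97,"ry":0.41,"rz":5.2,"claw":0.0},{"tx":-0.0026,"ty":-0.0927,"tz":-0.0767,"rx":-2.97,"ry":0.41,"rz":5.2,"claw":0.0}]}}

```text
clock: 7.15
eef_pos: [504.1, 208.7, 98.6]
tool_rot: [3.138, 0.525, 3.0]
force: [-0.0, -0.0, -0.6]
width: -0.2
```

```bash
python3 - <<'E'
from h import *
plan((-30,-22,12),0);print(delta(toolR(frame(TH,T0)[0],0)))
E
```

```text
t 7.15 q [-0.3201  0.7073 -0.5275  2.3138  1.8498  0.7358 -1.0245] pos [504.0818 208.6741  98.6295] F [-0.0183 -0.0486 -0.6346] w -0.2
panel xyz [-29.056  -20.4187  41.1737] tool z in panel [ 0.0011  0.0026 -1.    ] jaw angle -0.1189345267786776
shift m [ 0.0134 -0.0035 -0.0257] turn [array([-0.036 ,  0.0176,  0.0055]), array([ 17.837 ,  -2.4542, -31.1465])]
[array([-0.036 ,  0.0176,  0.0055]), array([ 17.837 ,  -2.4542, -31.1465])]
```

Call:
{"method": "apply_moves", "body": {"increments": [{"tx":0.0134,"ty":-0.0035,"tz":-0.0257,"rx":0,"ry":0,"rz":0,"claw":0.0},{"tx":0.0134,"ty":-0.0035,"tz":-0.0257,"rx":0,"ry":0,"rz":0,"claw":0.0},{"tx":0.0134,"ty":-0.0035,"tz":-0.0257,"rx":0,"ry":0,"rz":0,"claw":0.0},{"tx":0.0134,"ty":-0.0035,"tz":-0.0257,"rx":0,"ry":0,"rz":0,"claw":0.0}]}}

```text
clock: 7.55
eef_pos: [516.6, 205.2, 73.4]
tool_rot: [3.139, 0.524, 3.002]
force: [-1.1, 0.7, -0.2]
width: 0.2
```

Call:
{"method": "apply_moves", "body": {"increments": [{"tx":0.001,"ty":-0.0001,"tz":-0.0017,"rx":0,"ry":0,"rz":0,"claw":0.0},{"tx":0.002,"ty":-0.0003,"tz":-0.0035,"rx":0,"ry":0,"rz":0,"claw":0.0},{"tx":0.003,"ty":-0.0004,"tz":-0.0052,"rx":0,"ry":0,"rz":0,"claw":0.0},{"tx":0.003,"ty":-0.0004,"tz":-0.0052,"rx":0,"ry":0,"rz":0,"claw":0.0},{"tx":0.003,"ty":-0.0004,"tz":-0.0052,"rx":0,"ry":0,"rz":0,"claw":0.0}]}}

```text
clock: 8.05
eef_pos: [520.1, 204.6, 67.5]
tool_rot: [3.139, 0.524, 3.002]
force: [0.1, 0.4, 3.5]
width: -0.1
```

```bash
python3 - <<'E'
from h import *
plan((-30,-22,4),0);print(frame(TH,T0)[0][:,2]@read_state()["force"])
E
```

```text
t 8.05 q [-0.298   0.7871 -0.5176  2.295   1.9439  0.7645 -1.0738] pos [520.0798 204.5584  67.4856] F [0.1379 0.4101 3.5044] w -0.1
panel xyz [-30.4124 -22.2722   5.995 ] tool z in panel [ 0.0007  0.0024 -1.    ] jaw angle 0.008749968671247499
shift m [ 0.0014  0.0001 -0.0015] turn [array([-0.0213,  0.011 , -0.0151]), array([-17.8412,   2.4597,  31.1692])]
2.9951256908575536
```

Call:
{"method": "apply_moves", "body": {"increments": [{"tx":0.0005,"ty":-0.0001,"tz":-0.0009,"rx":0,"ry":0,"rz":0,"claw":0.0},{"tx":0.001,"ty":-0.0001,"tz":-0.0017,"rx":0,"ry":0,"rz":0,"claw":0.0},{"tx":0.0016,"ty":-0.0002,"tz":-0.0028,"rx":0,"ry":0,"rz":0,"claw":0.0},{"tx":0.0016,"ty":-0.0002,"tz":-0.0028,"rx":0,"ry":0,"rz":0,"claw":0.0},{"tx":0.0016,"ty":-0.0002,"tz":-0.0028,"rx":0,"ry":0,"rz":0,"claw":0.0}]}}

```text
clock: 8.55
eef_pos: [521.5, 204.4, 65.0]
tool_rot: [3.139, 0.525, 3.003]
force: [-3.4, -0.5, 9.3]
width: 0.3
```

```bash
python3 - <<'E'
from h import *
plan((-30,-22,4),0);print(frame(TH,T0)[0][:,2]@read_state()["force"])
E
```

```text
t 8.55 q [-0.2962  0.7936 -0.5173  2.293   1.9511  0.7674 -1.077 ] pos [521.4841 204.3921  65.0019] F [-3.3969 -0.5016  9.334 ] w 0.3
panel xyz [-30.43   -22.2417   3.1372] tool z in panel [ 0.0011  0.0025 -1.    ] jaw angle 0.029365091550261804
shift m [-0.      0.0002  0.001 ] turn [array([-0.0203,  0.0153, -0.0196]), array([-17.8455,   2.4571,  31.1622])]
9.730662429353268
```

Call:
{"method": "apply_moves", "body": {"increments": [{"tx":0.0006,"ty":-0.0001,"tz":-0.001,"rx":0,"ry":0,"rz":0,"claw":0.0},{"tx":0.0006,"ty":-0.0001,"tz":-0.001,"rx":0,"ry":0,"rz":0,"claw":0.0},{"tx":0.0006,"ty":-0.0001,"tz":-0.001,"rx":0,"ry":0,"rz":0,"claw":0.0}]}}

```text
clock: 8.85
eef_pos: [521.6, 204.4, 64.8]
tool_rot: [3.139, 0.525, 3.004]
force: [-8.3, 0.0, 19.7]
width: 0.1
```

Call:
{"method": "apply_moves", "body": {"increments": [{"tx":-0.005,"ty":0.0007,"tz":0.0087,"rx":0,"ry":0,"rz":0,"claw":0.0},{"tx":-0.0198,"ty":0.0028,"tz":0.0346,"rx":0,"ry":0,"rz":0,"claw":0.0},{"tx":-0.0198,"ty":0.0028,"tz":0.0346,"rx":0,"ry":0,"rz":0,"claw":0.0},{"tx":-0.029,"ty":-0.0625,"tz":0.0346,"rx":0,"ry":0,"rz":0,"claw":0.0},{"tx":-0.029,"ty":-0.0625,"tz":0.0346,"rx":0,"ry":0,"rz":0,"claw":0.0},{"tx":-0.029,"ty":-0.0625,"tz":0.0346,"rx":0,"ry":0,"rz":0,"claw":0.0},{"tx":-0.029,"ty":-0.0625,"tz":0.0346,"rx":0,"ry":0,"rz":0,"claw":0.0}]}}

```text
clock: 9.55
eef_pos: [493.1, 141.4, 97.3]
tool_rot: [3.14, 0.522, 3.001]
force: [1.1, 1.4, -0.2]
width: 0.4
```

```bash
python3 - <<'E'
from h import *
plan((-30,-88,12),0)
E
```

```text
t 9.55 q [-0.1911  0.6944 -0.5297  2.427   2.0313  0.737  -1.1151] pos [493.0876 141.4192  97.3435] F [ 1.0581  1.4282 -0.2394] w 0.4
panel xyz [-31.037  -88.5488  40.8325] tool z in panel [-0.0012  0.0016 -1.    ] jaw angle -0.03864219818198403
shift m [ 0.0152 -0.0016 -0.0245] turn [array([-0.0216, -0.0111, -0.0026]), array([ 17.8068,  -2.4685, -31.1812])]
```

The square key hit its stop: 1.2 mm more of command raised the force to 20 N with almost no motion. It has been let up again. Now the start key, the same way.

Call:
{"method": "apply_moves", "body": {"increments": [{"tx":0.0152,"ty":-0.0016,"tz":-0.0245,"rx":0,"ry":0,"rz":0,"claw":0.0},{"tx":0.0152,"ty":-0.0016,"tz":-0.0245,"rx":0,"ry":0,"rz":0,"claw":0.0},{"tx":0.0152,"ty":-0.0016,"tz":-0.0245,"rx":0,"ry":0,"rz":0,"claw":0.0},{"tx":0.0162,"ty":-0.0017,"tz":-0.0262,"rx":0,"ry":0,"rz":0,"claw":0.0},{"tx":0.0172,"ty":-0.0019,"tz":-0.028,"rx":0,"ry":0,"rz":0,"claw":0.0},{"tx":0.0182,"ty":-0.002,"tz":-0.0297,"rx":0,"ry":0,"rz":0,"claw":0.0},{"tx":0.0182,"ty":-0.002,"tz":-0.0297,"rx":0,"ry":0,"rz":0,"claw":0.0}]}}

```text
clock: 10.25
eef_pos: [511.3, 139.9, 68.6]
tool_rot: [3.139, 0.524, 3.003]
force: [0.0, 0.1, 3.2]
width: -0.0
```

Call:
{"method": "apply_moves", "body": {"increments": [{"tx":0.0005,"ty":-0.0001,"tz":-0.0009,"rx":0,"ry":0,"rz":0,"claw":0.0},{"tx":0.001,"ty":-0.0001,"tz":-0.0017,"rx":0,"ry":0,"rz":0,"claw":0.0},{"tx":0.0016,"ty":-0.0002,"tz":-0.0028,"rx":0,"ry":0,"rz":0,"claw":0.0},{"tx":0.0016,"ty":-0.0002,"tz":-0.0028,"rx":0,"ry":0,"rz":0,"claw":0.0},{"tx":0.0016,"ty":-0.0002,"tz":-0.0028,"rx":0,"ry":0,"rz":0,"claw":0.0}]}}

```text
clock: 10.75
eef_pos: [512.9, 139.6, 65.6]
tool_rot: [3.139, 0.524, 3.003]
force: [-1.5, 2.0, 4.8]
width: 0.1
```

```bash
python3 - <<'E'
from h import *
plan((-30,-88,4),0);print(frame(TH,T0)[0][:,2]@read_state()["force"])
E
```

```text
t 10.75 q [-0.1678  0.7851 -0.5218  2.3951  2.1135  0.7805 -1.1459] pos [512.9391 139.5996  65.5988] F [-1.5066  1.9913  4.7784] w 0.1
panel xyz [-29.6652 -87.5931   3.3849] tool z in panel [ 0.0002  0.0025 -1.    ] jaw angle 0.01674828615704556
shift m [-0.0006 -0.0003  0.0004] turn [array([-0.0223,  0.0058, -0.0171]), array([-17.8336,   2.4566,  31.1719])]
5.0225451037039734
```

Just reaching the stop. I'll press a little further to confirm it, then release.

Call:
{"method": "apply_moves", "body": {"increments": [{"tx":0.0005,"ty":-0.0001,"tz":-0.0009,"rx":0,"ry":0,"rz":0,"claw":0.0},{"tx":0.001,"ty":-0.0001,"tz":-0.0017,"rx":0,"ry":0,"rz":0,"claw":0.0},{"tx":0.001,"ty":-0.0001,"tz":-0.0017,"rx":0,"ry":0,"rz":0,"claw":0.0},{"tx":0.001,"ty":-0.0001,"tz":-0.0017,"rx":0,"ry":0,"rz":0,"claw":0.0}]}}

```text
clock: 11.15
eef_pos: [513.2, 139.6, 65.2]
tool_rot: [3.14, 0.525, 3.004]
force: [-9.9, 1.1, 21.6]
width: -0.5
```

Call:
{"method": "apply_moves", "body": {"increments": [{"tx":-0.005,"ty":0.0007,"tz":0.0087,"rx":0,"ry":0,"rz":0,"claw":0.0},{"tx":-0.015,"ty":0.002,"tz":0.026,"rx":0,"ry":0,"rz":0,"claw":0.0},{"tx":-0.015,"ty":0.002,"tz":0.06,"rx":0,"ry":0,"rz":0,"claw":0.0},{"tx":-0.015,"ty":-0.03,"tz":0.1,"rx":0,"ry":0,"rz":0,"claw":0.0},{"tx":-0.015,"ty":-0.07,"tz":0.13,"rx":0,"ry":0,"rz":0,"claw":0.0},{"tx":-0.015,"ty":-0.1,"tz":0.16,"rx":0,"ry":0,"rz":0,"claw":0.0},{"tx":-0.015,"ty":-0.14,"tz":0.18,"rx":0,"ry":0,"rz":0,"claw":0.0},{"tx":-0.015,"ty":-0.17,"tz":0.2,"rx":0,"ry":0,"rz":0,"claw":0.0},{"tx":-0.015,"ty":-0.17,"tz":0.2,"rx":0,"ry":0,"rz":0,"claw":0.0},{"tx":-0.015,"ty":-0.17,"tz":0.2,"rx":0,"ry":0,"rz":0,"claw":0.0}]}}

```text
clock: 12.15
eef_pos: [498.3, -36.7, 264.7]
tool_rot: [3.141, 0.525, 2.991]
force: [-0.2, -0.5, -0.1]
width: 0.4
```

```bash
python3 - <<'E'
from h import *
plan((0,0,100),0)
for n in("top","scene"):
    im=get_image(n)[:,:,::-1];cv2.imwrite(f"pics/{n}_end.png",im)
    print(n,(cv2.absdiff(im,cv2.imread(f"pics/{n}0.png")).max(2)>60).sum())
t=cv2.imread("pics/top_end.png")[125:225,120:250];s=cv2.imread("pics/scene_end.png")
cv2.imwrite("pics/end.png",np.hstack([cv2.resize(t,(390,300)),cv2.resize(s,(400,300))]))
E
```

```text
t 12.15 q [ 0.3646  0.2224 -0.5003  2.3404  1.2121  0.2445  0.1812] pos [498.3194 -36.7444 264.6971] F [-0.2235 -0.5461 -0.0539] w 0.4
panel xyz [  78.5604 -264.2582  170.7998] tool z in panel [ 0.0011 -0.005  -1.    ] jaw angle -0.5658273767416951
shift m [ 0.0044  0.2662 -0.1006] turn [array([-0.0047,  0.0139,  0.1268]), array([ 17.7744,  -2.5845, -31.0686])]
top 6092
scene 8344
```

View pics/end.png

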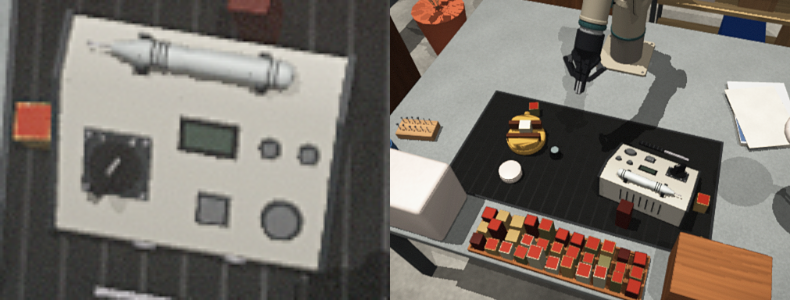

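The final views show the white line pointing right of up-slope (on), all the keys up, and the stones, graver, jar, loupe and vise in their places. The arm is clear of everything, so I'm handing in.

```bash
python3 -c "
from cell import *
print(finish_job())"
```

```text
the job is handed in; nothing more can be done
None
```

The handpiece sequence is done and handed in at about 12 s on the robot's clock, well under the 53 s limit. I gripped the main switch, turned it 60° clockwise and let go. Then I pressed and released the square handpiece key, and after it the large round start key.

- **Switch:** it stayed on after release. Both the wrist view and the final top view show the white line 30° right of up-slope.
- **Keys:** each one reached its end stop. The force rose to about 20 N with almost no further travel, and the final picture shows both keys up. The fingers stayed clear of the two small speed keys.
- **Bench:** by eye, nothing has moved in the last pictures. I did not measure the objects' positions. The pixel comparison with the start pictures told me nothing about them, because the arm and its shadow had moved.
- **Measurement disagreement:** the unit's pose from the wrist view differed from the top view by about 1 mm and 0.9°. I kept the top-view fit because its residuals were smaller.
- **Joint margin:** joint 6 finished at 0.2445 rad, inside its range but close to the 0.23 rad lower limit.

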